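# Close the paint box: draw out its lid and snap the four clips crosswise

### The arm

A 7-joint arm with a two-finger parallel gripper is mounted at the origin on a cart in front of the work surface, level with it; the furniture and walls round the work are solid. World frame = base frame: x ahead of the robot, y to its left, z up, the work surface at z = 0. Lengths are in m, angles in rad, forces in N, time in s.
With the tool pointing down it reaches from about 0.4 to 0.85 m from the base axis. Payload 10.4 kg.
Tool frame: the origin (TCP) lies between the finger pads; the fingertips stand r.nose_length ahead of it and the grasp point (between the pads) lies 6 mm ahead of it (r.nose_length is the distance from the TCP to the fingertips, in m); z points along the fingers, x is the direction in which the jaws open and shut, and the axes are right-handed (so a half turn about z gives the same grasp; the last joint's range is limited). The gripper opens to 87 mm and grips with 3 to 60 N. Pads are 19 mm wide; open, the fingers measure 117 mm over their backs; the gripper's body (75 mm by 190 mm) begins 51 mm behind the grasp point.
Start: joints at [-1.137, 0.332, -0.065, 1.46, 0.022, 1.35, -0.088], TCP at [0.276, 0.561, 0.248] pointing down, gripper open.
Joint ranges: [-2.6, 2.6], [-0.5, 2.12], [-1.47, 1.34], [0.16, 2.42], [-1.27, 4.41], [0.06, 2.06], [-2.6, 2.6]. Speed limits (rad/s): [2.22, 2.22, 2.79, 2.79, 3.14, 3.14, 3.14].

### API

Orientations are given as a unit quaternion [x, y, z, w].
In Python, from bench import r gives the robot as it stands. The module is installed in compiled form; this text tells all that it offers.
- The arm moves only by the shell command python3 -m creep 'ROWS' [OPENING] [FORCE]. ROWS is JSON, a list of rows, each an object of numbers: "x", "y", "z": the shift along the world's x, y, z in m; "spin": the turn about the world's z in degrees. In form: [{"x": .., "y": .., "z": .., "spin": ..}, ...]. A call has 1 to 12 rows; each row is the pose to reach, as a shift and turn from the pose commanded when the call began; what a row does not reach only later rows make up. A row lasts 1/8 s, in which the tool goes at most 62.5 mm and 10.7 degrees, less where a joint would pass 70% of its speed; a pose out of reach is approached as far as the arm can. A call with a gripper value outside its range is refused whole. OPENING is the finger opening in m, from 0 to 0.087, set as the call begins (- or left out, the last holds). The fingers move at their own pace and stop on an object; FORCE is the grip in N (left out, the last holds). Time passes only in rows, so rows that repeat a pose let the fingers close. It gives the time, the measured TCP pose, the force and the opening at its end, in the units of the state.
- r.read_state(): the state, without advancing time (a new reading comes with each control period).
- r.camera(name): name is "side" or "top"; returns a dict with "pixels" (400x640x3 uint8, blue, green, red), "z_map" (400x640 float32, m along the optical axis (not along the pixel's ray), 0 where there is no reading), "K" (3x3 intrinsics, pixels), "R" (3x3) and "t" (3): a world point X has camera coordinates R X + t. Camera axes: x right, y down, z forward; pixel columns grow to the right and rows downward; lengths in m; the calibration is good to about 2 mm. A picture is of the moment at which its call begins.
- r.close_job(): hands the job in, once; it reports no verdict.
The state is a dict: "time": time; "joint_positions": joint angles; "joint_vel": joint speeds; "joint_torque": joint torques, N m; "ee_pos": TCP position; "eef_rot": TCP orientation; "ft_force": force on the tool from outside, world axes, zero at the start; "torque": the same for the moment, N m; "width": finger opening in m.
Only numpy, scipy, OpenCV 4.12 (cv2) and the standard library are available. Lean on these libraries where they do the work, as an engineer would, in place of code of your own. Each camera call takes 0.05 s, during which the arm holds its last target. There are 200 camera calls.

### The job

Shut the paint box for storage: draw its lid fully out of the low shelf by the front pull and let go of it lying flat on the table, then take it by its middle grip, seat it squarely on the box with all four clips still open, and let go. Then snap the four clips down on the lid crosswise: any one first, next the one at the opposite corner, then the other two. Leave the other things on the table where they are.

Things in the scene. Friction and masses are not known exactly. Their poses are not given: they have to be found in the camera images.
- box: Open grey plastic storage box with two paint tubes in it, 120 (its x) x 150 (its y) mm outside, 5 mm walls, rim 62 mm high. It is fixed where it stands. Origin under its middle at table height, z up; its front faces its own -x. On each long side two bright metal clips stand on lugs.
- box_rim (a point): middle of the box's mouth at rim height, 62 mm above the table
- lid: Loose grey plastic lid, 150 g: plate 120 (x) x 150 (y) x 6 mm on a plug 8 mm deep (102 x 132 mm, lower half 98 x 128) that drops into the box's 110 x 140 mm mouth, either way round. Origin: middle of the plug's underside, z up, plate top 14 mm above; seated, it is 54 mm above the box's origin. Starts on the shelf's floor, front 43 to 49 mm sticking out, its middle grip under the roof.
- lid_grip (a point): top of the lid's middle grip, 40 mm above the lid's origin: a bar in the middle of the lid, 14 mm thick along the lid's x and 60 mm long along its y, standing 26 mm up from the plate
- lid_pull (a point): top of the lid's front pull, 40 mm above the lid's origin: a bar 10 mm thick along the lid's x and 44 mm long along its y, standing 26 mm up from the plate; its middle is 51 mm in front (-x) of the lid's middle
- shelf: Low fixed plywood shelf, open at its front (-x), 100 deep x 204 wide; floor 4 mm, roof underside 52 mm, top 60 mm above the table; 184 mm wide inside. A small clip and a sharpener on its roof reach 95 mm, 45 mm or more behind the front edge. Origin at table height under the middle of the roof's front edge; the lid is drawn out along its -x.
- clip_a (a joint): hinge of the front left (-x, +y) clip of the box, rad: 0 = leaning 0.33 rad outwards from upright, 0.33 = upright, 1.90 = flat on the seated lid's edge (snapped shut). An over-centre spring holds it open at 0 and pushes back (about 5 N at its free end, less further on); past about 1.4 rad it snaps shut by itself and stays shut.
- clip_a_tip (a point): free end of the front left (-x, +y) clip: a bright metal flap 26 mm wide (box y), 4 mm thick, reaching 31 mm from its hinge. It is shut by pushing it from outside over towards the box's middle and down on to the lid.
- clip_a_hinge (a point): fixed point on that clip's hinge axis (the axis runs along the box's y): 70.5 mm above the table, 10 mm outside the box's wall, 50 mm to the side of the box's middle
- clip_b (a joint): hinge of the front right (-x, -y) clip of the box, rad: 0 = leaning 0.33 rad outwards from upright, 0.33 = upright, 1.90 = flat on the seated lid's edge (snapped shut). An over-centre spring holds it open at 0 and pushes back (about 5 N at its free end, less further on); past about 1.4 rad it snaps shut by itself and stays shut.
- clip_b_tip (a point): free end of the front right (-x, -y) clip: a bright metal flap 26 mm wide (box y), 4 mm thick, reaching 31 mm from its hinge. It is shut by pushing it from outside over towards the box's middle and down on to the lid.
- clip_b_hinge (a point): fixed point on that clip's hinge axis (the axis runs along the box's y): 70.5 mm above the table, 10 mm outside the box's wall, 50 mm to the side of the box's middle
- clip_c (a joint): hinge of the back right (+x, -y) clip of the box, rad: 0 = leaning 0.33 rad outwards from upright, 0.33 = upright, 1.90 = flat on the seated lid's edge (snapped shut). An over-centre spring holds it open at 0 and pushes back (about 5 N at its free end, less further on); past about 1.4 rad it snaps shut by itself and stays shut.
- clip_c_tip (a point): free end of the back right (+x, -y) clip: a bright metal flap 26 mm wide (box y), 4 mm thick, reaching 31 mm from its hinge. It is shut by pushing it from outside over towards the box's middle and down on to the lid.
- clip_c_hinge (a point): fixed point on that clip's hinge axis (the axis runs along the box's y): 70.5 mm above the table, 10 mm outside the box's wall, 50 mm to the side of the box's middle
- clip_d (a joint): hinge of the back left (+x, +y) clip of the box, rad: 0 = leaning 0.33 rad outwards from upright, 0.33 = upright, 1.90 = flat on the seated lid's edge (snapped shut). An over-centre spring holds it open at 0 and pushes back (about 5 N at its free end, less further on); past about 1.4 rad it snaps shut by itself and stays shut.
- clip_d_tip (a point): free end of the back left (+x, +y) clip: a bright metal flap 26 mm wide (box y), 4 mm thick, reaching 31 mm from its hinge. It is shut by pushing it from outside over towards the box's middle and down on to the lid.
- clip_d_hinge (a point): fixed point on that clip's hinge axis (the axis runs along the box's y): 70.5 mm above the table, 10 mm outside the box's wall, 50 mm to the side of the box's middle
- eraser: Bystander: eraser, 23x60x13 mm; origin under its middle. Leave it alone.
- ink_bottle: Bystander: square ink bottle, 44x44x57 mm; origin under its middle. Leave it alone.
- tape_roll: Bystander: roll of tape lying flat, 90 mm across, 48 high; origin under its middle. Leave it alone.
- paint_tube: Bystander: paint tube lying on the table, 36x105x23 mm; origin under its middle. Leave it alone.
- glue_stick: Bystander: glue stick standing up, 26 mm across, 89 high; origin under its middle. Leave it alone.

How it is judged:
By the outcome, as a careful person would: the job done as asked, in the order asked, and still so for the second after the job is handed in, with the robot touching nothing.
It also fails if it takes over 72 s, if anything falls off the work surface, if the arm or the gripper's body presses on something with over 40 N, if the wrist force passes 120 N, or if a joint passes its speed limit or range.

## Working session

There is one attempt and no reset: what is moved stays moved. The work goes in short steps, Python scripts to look and compute and a shell command to move; the robot and the scene stay as the last step left them, time stands still between calls to the robot, and variables do not carry over. Pictures are saved under pics/ and viewed, about 8 in all and at most 12, crops included, and the job is handed in when it is done.

```bash
mkdir -p pics; python3 - <<'E'
from bench import r
import cv2,numpy as np
s=r.read_state();print({k:np.round(v,3).tolist() for k,v in s.items()},r.nose_length)
for n in("top","side"):
    c=r.camera(n);cv2.imwrite(f"pics/{n}0.png",c["pixels"]);print(n,c["K"].tolist(),np.round(c["R"],4).tolist(),np.round(c["t"],4).tolist())
    np.savez(f"{n}0.npz",**c)
E
```

```text
{'time': 0.0, 'joint_positions': [-1.137, 0.333, -0.065, 1.461, 0.022, 1.35, -0.088], 'joint_vel': [-0.0, 0.002, 0.0, 0.002, -0.001, 0.001, 0.0], 'joint_torque': [-0.001, -62.325, 0.024, -38.99, -0.061, 0.04, 0.0], 'ee_pos': [0.276, 0.561, 0.247], 'eef_rot': [0.849, 0.529, -0.001, 0.0], 'ft_force': [0.477, 0.289, 0.271], 'torque': [0.044, 0.034, -0.04], 'width': 0.087} 0.025
top [[380.5012984629558, 0.0, 322.9779869204241], [0.0, 380.5012984629558, 203.83362970864823], [0.0, 0.0, 1.0]] [[0.0122, -0.9999, 0.0048], [-0.9828, -0.0129, -0.1841], [0.1842, -0.0025, -0.9829]] [-0.096, 0.5768, 1.0129]
side [[462.13104449669976, 0.0, 314.10994609639107], [0.0, 462.13104449669976, 205.19068736018224], [0.0, 0.0, 1.0]] [[1.0, 0.0034, -0.0052], [-0.003, -0.4625, -0.8866], [-0.0054, 0.8866, -0.4624]] [-0.5908, 0.0467, 1.294]
```

View pics/top0.png

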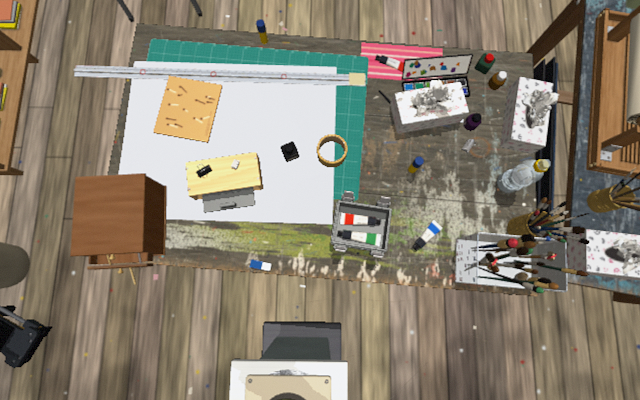

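View pics/side0.png

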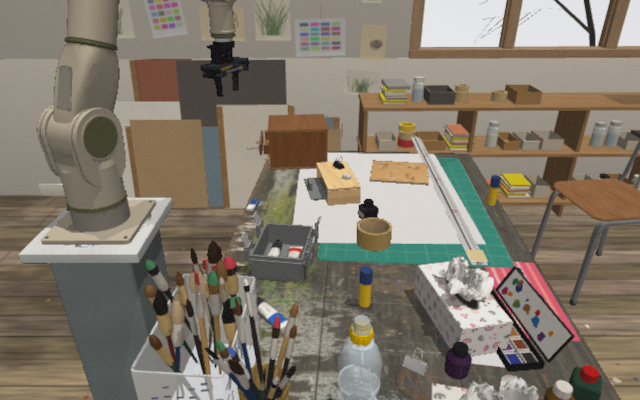

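The top view shows the box at about (361,227), the shelf at (224,173) with the lid sticking out at (229,200), the tape roll at (331,150), the ink bottle at (289,151) and the eraser at (260,265). The paint tube is at (427,235) and the glue stick at (416,165). Next I measure the box, shelf and lid.

```bash
cat > h.py <<'E'
import numpy as np,cv2
def cloud(c):
    K,R,t,z=c["K"],c["R"],c["t"],c["z_map"]
    v,u=np.mgrid[:z.shape[0],:z.shape[1]]
    p=np.stack([(u-K[0,2])/K[0,0]*z,(v-K[1,2])/K[1,1]*z,z],-1)
    return (p-t)@R
def proj(c,X):
    p=c["R"]@np.array(X)+c["t"];q=c["K"]@p;return q[:2]/q[2]
def rect(P):
    (a,b),(w,h),an=cv2.minAreaRect((P[:,:2]*1000).astype(np.float32));return [round(float(q),1) for q in(a,b,w,h,an)]
E
python3 - <<'E'
import numpy as np,cv2
from h import *
for n in("top","side"):
    c=dict(np.load(n+"0.npz"));P=cloud(c);m=c["z_map"]>0
    for nm,(x0,x1,y0,y1) in dict(box=(.35,.62,-.22,.02),shelf=(.45,.75,.2,.5)).items():
        q=m&(P[...,0]>x0)&(P[...,0]<x1)&(P[...,1]>y0)&(P[...,1]<y1)&(P[...,2]>-.02)&(P[...,2]<.15)
        Q=P[q];print(n,nm,np.histogram(Q[:,2],bins=np.arange(-.02,.12,.01))[0])
        bands=[(.057,.067),(.08,.11)] if nm=="box" else [(.053,.066),(.036,.05),(.012,.026)]
        for lo,hi in bands:
            B=Q[(Q[:,2]>lo)&(Q[:,2]<hi)]
            if len(B)>5:print(lo,hi,len(B),rect(B),np.round(np.median(B,0),4))
c=dict(np.load("top0.npz"))
im=c["pixels"]
a=cv2.resize(im[145:220,180:270],None,fx=6,fy=6,interpolation=2);b=cv2.resize(im[185:260,325:400],None,fx=6,fy=6,interpolation=2)
cv2.imwrite("pics/crop.png",cv2.resize(np.hstack([a,b]),(790,360)))
E
```

```text
top box [   2 3025 2892  327  231   18   46  240  148   70   30   49    6]
0.057 0.067 221 [518.8, -172.8, 109.5, 146.3, 82.8] [ 0.5181 -0.1445  0.0608]
0.08 0.11 85 [526.2, -144.5, 25.2, 164.1, 81.7] [ 0.5979 -0.1458  0.0947]
top shelf [   0 1913 3379  452  142   97  111  884  479  160  122  117  121]
0.053 0.066 1263 [606.0, 308.4, 141.7, 301.6, 44.3] [0.6462 0.2543 0.0591]
0.036 0.05 146 [549.6, 287.8, 184.1, 174.9, 3.8] [0.5503 0.3726 0.043 ]
0.012 0.026 527 [548.5, 285.7, 183.6, 180.1, 3.9] [0.586  0.2433 0.0175]
side box [   0 1006  972  278  304  180  201  308  174   58   35   42    2]
0.057 0.067 250 [526.2, -163.7, 151.9, 105.0, 2.5] [ 0.5125 -0.1419  0.0607]
0.08 0.11 79 [525.7, -149.6, 29.8, 163.0, 79.7] [ 0.453  -0.1458  0.0915]
side shelf [  0 566 741 227 147 149 146 395 254 178 154 153 146]
0.053 0.066 524 [606.1, 310.7, 140.0, 302.9, 46.1] [0.6254 0.269  0.0591]
0.036 0.05 200 [552.1, 366.6, 107.2, 178.2, 60.3] [0.5461 0.3717 0.043 ]
0.012 0.026 295 [540.7, 294.4, 184.7, 184.4, 88.8] [0.5672 0.3666 0.0176]
```

View pics/crop.png

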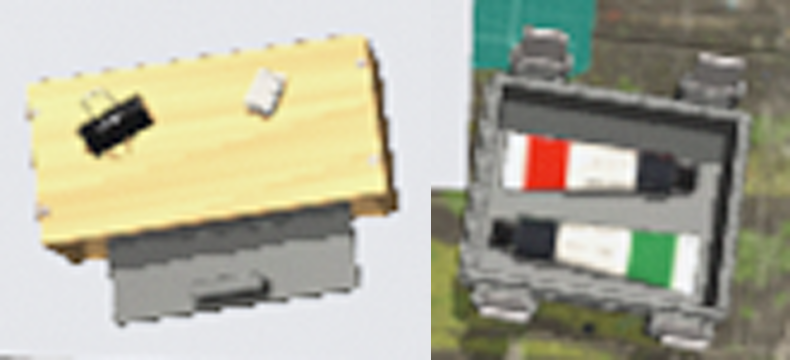

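```bash
cat >> h.py <<'E'
def comp(P,m,x0,x1,y0,y1,lo,hi,minn=15):
    q=m&(P[...,0]>x0)&(P[...,0]<x1)&(P[...,1]>y0)&(P[...,1]<y1)&(P[...,2]>lo)&(P[...,2]<hi)
    n,l,s,_=cv2.connectedComponentsWithStats(q.astype(np.uint8),connectivity=8)
    return [P[l==i] for i in range(1,n) if s[i,4]>=minn]
E
python3 - <<'E'
import numpy as np
from h import *
for n in("top","side"):
    c=dict(np.load(n+"0.npz"));P=cloud(c);m=c["z_map"]>0
    for nm,b in dict(rim=(.4,.65,-.26,0,.056,.067,15),clips=(.4,.65,-.26,0,.080,.12,8),roof=(.5,.75,.15,.45,.055,.065,60),pull=(.45,.58,.2,.4,.036,.05,8),lid=(.45,.58,.2,.4,.012,.026,60),
      all=(.3,.85,-.45,.6,.006,.15,40)).items():
        for Q in comp(P,m,*b): print(n,nm,len(Q),rect(Q),np.round(Q.mean(0)*1000).astype(int),int(Q[:,2].max()*1000))
E
```

```text
top rim 291 [520.8, -192.8, 148.9, 125.5, 82.8] [ 518 -176   61] 66
top clips 48 [602.2, -155.5, 25.2, 10.6, 82.0] [ 602 -155   92] 101
top clips 33 [588.2, -251.1, 18.6, 10.7, 71.5] [ 588 -251   91] 100
top clips 37 [450.0, -133.7, 24.6, 10.3, 81.4] [ 450 -134   94] 102
top clips 38 [436.2, -232.7, 25.5, 10.7, 81.2] [ 436 -232   93] 102
top roof 1662 [658.9, 221.4, 101.5, 159.6, 9.7] [656 225  59] 64
top pull 93 [515.7, 371.2, 127.5, 4.0, 3.7] [514 371  43] 49
top lid 95 [515.0, 371.5, 128.3, 4.3, 3.9] [514 371  19] 25
top lid 128 [569.6, 229.9, 23.6, 58.2, 3.4] [569 235  17] 20
top all 901 [831.2, -376.3, 38.9, 147.9, 1.1] [ 832 -369   58] 119
top all 1144 [822.2, 342.1, 174.1, 78.7, 82.5] [817 335  11] 16
top all 456 [750.5, -109.8, 104.6, 87.3, 0.5] [ 744 -110   36] 54
top all 265 [746.4, 17.2, 58.5, 46.1, 22.5] [736  12  41] 62
top all 3581 [649.8, 206.1, 170.4, 227.5, 9.5] [643 194  47] 94
top all 148 [698.2, -350.3, 25.4, 23.9, 5.7] [ 694 -348   64] 92
top all 8112 [518.1, 458.7, 332.3, 183.7, 3.7] [516 442 122] 149
top all 2107 [519.1, -194.2, 157.1, 164.2, 81.9] [ 523 -198  
[... 755 characters left out ...]
368.6, 128.2, 17.2, 4.3] [516 370  43] 49
side lid 145 [514.6, 370.2, 129.1, 15.9, 4.0] [516 370  19] 25
side all 5105 [553.6, 312.3, 303.5, 519.5, 20.9] [569 313  76] 147
side all 390 [820.8, 339.6, 181.6, 77.7, 83.9] [817 325  10] 14
side all 91 [410.2, 86.6, 67.9, 23.0, 81.7] [410  85  11] 14
side all 1306 [748.1, -66.3, 186.6, 88.1, 85.0] [742 -90  33] 60
side all 3262 [518.4, -198.9, 158.7, 163.6, 81.6] [ 513 -204   42] 101
side all 1441 [831.1, -378.2, 39.5, 143.5, 1.0] [ 830 -380   51] 96
side all 457 [699.0, -356.1, 26.1, 24.7, 36.2] [ 697 -362   54] 90
side all 77 [844.0, -429.2, 11.7, 41.3, 0.1] [ 846 -437  110] 118
side all 317 [495.0, -389.3, 31.4, 72.5, 48.3] [ 498 -392   14] 25
```

```bash
python3 - <<'E'
import numpy as np
from h import *
for n in("top","side"):
    c=dict(np.load(n+"0.npz"));P=cloud(c);m=c["z_map"]>0
    for nm,b in dict(roof=(.5,.75,.05,.365,.054,.065,60),pull=(.45,.62,.05,.36,.036,.049,8),lid=(.45,.62,.05,.36,.012,.025,40)).items():
        for Q in comp(P,m,*b): print(n,nm,len(Q),rect(Q),np.round(Q.mean(0)*1000,1),int(Q[:,2].max()*1000))
    # gripper in tool frame
    a=np.array([.44,.898]);b=np.array([.898,-.44]);T=np.array([.276,.561,.248])
    q=m&(np.linalg.norm(P-T,axis=-1)<.2);D=P[q]-T
    for h in np.arange(-.03,.14,.02):
        E=D[(D[:,2]>h)&(D[:,2]<h+.02)]
        if len(E)>4:print(n,round(h,2),len(E),"jaw",np.round([(E[:,:2]@a).min(),(E[:,:2]@a).max()],3),"oth",np.round([(E[:,:2]@b).min(),(E[:,:2]@b).max()],3))
E
```

```text
top roof 2325 [662.7, 199.1, 101.6, 205.0, 9.7] [660.4 197.1  59.1] 64
top pull 57 [576.6, 184.8, 9.8, 42.7, 10.5] [576.2 184.8  42.2] 46
top lid 820 [594.8, 187.9, 55.4, 149.9, 8.9] [593.4 191.3  17.2] 24
top -0.03 68 jaw [-0.054  0.053] oth [-0.011  0.012]
top -0.01 35 jaw [0.042 0.052] oth [-0.009  0.011]
top 0.03 80 jaw [-0.089 -0.052] oth [-0.035  0.038]
top 0.05 389 jaw [-0.094  0.017] oth [-0.039  0.039]
top 0.07 1156 jaw [-0.097 -0.004] oth [-0.038  0.039]
top 0.09 163 jaw [-0.052 -0.024] oth [-0.016  0.026]
top 0.11 16 jaw [-0.052 -0.047] oth [0.012 0.023]
side roof 822 [662.4, 194.8, 100.1, 211.1, 9.5] [662.1 180.   59. ] 64
side pull 26 [577.3, 179.1, 10.0, 42.2, 7.7] [577.  177.3  41.6] 44
side lid 310 [594.2, 183.3, 58.8, 153.2, 6.3] [595.3 179.   16.9] 24
side -0.03 59 jaw [-0.059  0.053] oth [-0.013  0.015]
side -0.01 67 jaw [-0.059  0.061] oth [-0.011  0.016]
side 0.01 74 jaw [-0.064  0.057] oth [-0.012  0.014]
side 0.03 110 jaw [-0.091  0.081] oth [-0.036  0.043]
side 0.05 268 jaw [-0.099  0.091] oth [-0.038  0.043]
side 0.07 322 jaw [-0.101  0.096] oth [-0.036  0.042]
side 0.09 132 jaw [-0.06   0.014] oth [-0.025  0.028]
side 0.11 131 jaw [-0.056  0.016] oth [-0.022  0.028]
side 0.13 162 jaw [-0.057  0.012] oth [-0.035  0.041]
```

```bash
python3 - <<'E'
import numpy as np
from h import *
for n in("top","side"):
    c=dict(np.load(n+"0.npz"));P=cloud(c);m=c["z_map"]>0
    q=m&(P[...,0]>.38)&(P[...,0]<.66)&(P[...,1]>.38)&(P[...,1]<.54);print(n,np.percentile(P[q][:,2],[50,95,100]))
E
```

```text
top [0.14353212 0.14669578 0.15020231]
side [0.14300054 0.14560145 0.14736223]
```

```bash
python3 -m creep '[{"z":0.06,"spin":10},{"y":-0.04,"z":0.08,"spin":20},{"y":-0.09,"z":0.1,"spin":30},{"y":-0.14,"z":0.1,"spin":35.6},{"x":0.03,"y":-0.19,"z":0.1,"spin":35.6},{"x":0.07,"y":-0.23,"z":0.1,"spin":35.6}]' 0.087 40
```

```text
invalid input at $[0]: expected keys x, y, z, spin
```

```bash
python3 -m creep '[{"x":0,"y":-0.03,"z":0.03,"spin":8},{"x":0,"y":-0.08,"z":0.05,"spin":18},{"x":0.03,"y":-0.13,"z":0.05,"spin":27},{"x":0.07,"y":-0.17,"z":0.05,"spin":35.6},{"x":0.11,"y":-0.21,"z":0.05,"spin":35.6},{"x":0.15,"y":-0.25,"z":0.05,"spin":35.6},{"x":0.19,"y":-0.29,"z":0.04,"spin":35.6},{"x":0.23,"y":-0.33,"z":0,"spin":35.6},{"x":0.27,"y":-0.36,"z":-0.04,"spin":35.6},{"x":0.3005,"y":-0.3775,"z":-0.09,"spin":35.6},{"x":0.3005,"y":-0.3775,"z":-0.09,"spin":35.6},{"x":0.3005,"y":-0.3775,"z":-0.09,"spin":35.6}]' 0.087 40; python3 -c "
from bench import r;print(r.read_state()['eef_rot'])"
```

```text
time: 1.6
ee_pos: [0.5759, 0.1839, 0.1576]
eef_rot: [0.647, 0.763, -0.0, -0.0]
ft_force: [-0.5, -0.2, 0.0]
width: 0.0866
[ 6.46564928e-01  7.62858852e-01 -2.11432812e-04 -3.47088009e-04]
```

```bash
python3 -m creep '[{"x":0,"y":0,"z":-0.03,"spin":0},{"x":0,"y":0,"z":-0.06,"spin":0},{"x":0,"y":0,"z":-0.085,"spin":0},{"x":0,"y":0,"z":-0.1,"spin":0},{"x":0,"y":0,"z":-0.11,"spin":0},{"x":0,"y":0,"z":-0.11,"spin":0}]'; python3 -m creep '[{"x":0,"y":0,"z":0,"spin":0},{"x":0,"y":0,"z":0,"spin":0},{"x":0,"y":0,"z":0,"spin":0},{"x":0,"y":0,"z":0,"spin":0},{"x":0,"y":0,"z":0,"spin":0}]' 0.02 40
```

```text
time: 2.35
ee_pos: [0.5762, 0.1838, 0.0479]
eef_rot: [0.646, 0.763, 0.0, -0.0]
ft_force: [0.3, 0.1, 0.7]
width: 0.0868
time: 2.98
ee_pos: [0.5762, 0.1835, 0.0476]
eef_rot: [0.647, 0.763, 0.0, -0.0]
ft_force: [-0.4, 1.2, 0.4]
width: 0.0449
```

Gripped at 44.9 mm, which matches the 44 mm pull. I draw it out 120 mm along (-0.986, -0.167).

```bash
python3 -m creep '[{"x":-0.008,"y":-0.0013,"z":0,"spin":0},{"x":-0.02,"y":-0.0033,"z":0,"spin":0},{"x":-0.034,"y":-0.0057,"z":0,"spin":0},{"x":-0.048,"y":-0.008,"z":0,"spin":0},{"x":-0.062,"y":-0.0103,"z":0,"spin":0},{"x":-0.076,"y":-0.0127,"z":0,"spin":0},{"x":-0.09,"y":-0.015,"z":0,"spin":0},{"x":-0.104,"y":-0.0173,"z":0,"spin":0},{"x":-0.114,"y":-0.019,"z":0,"spin":0},{"x":-0.1185,"y":-0.02,"z":0,"spin":0},{"x":-0.1185,"y":-0.02,"z":-0.002,"spin":0},{"x":-0.1185,"y":-0.02,"z":-0.0035,"spin":0}]'
python3 - <<'E'
from bench import r
import cv2
for n in("top","side"):
    c=r.camera(n);im=c["pixels"]
    cv2.imwrite("pics/%s1.png"%n,cv2.resize(im[130:260,160:420] if n=="top" else im[100:300,200:450],None,fx=3,fy=3) if n=="top" else im)
E
```

```text
time: 4.47
ee_pos: [0.458, 0.1635, 0.044]
eef_rot: [0.647, 0.763, 0.0, 0.0]
ft_force: [-0.1, -0.6, -1.5]
width: 0.0439
```

View pics/side1.png

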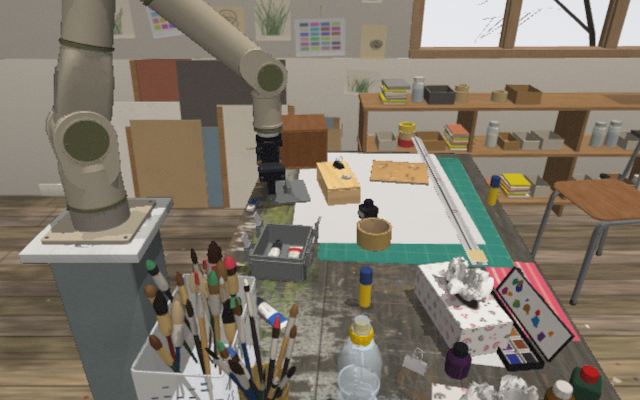

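The lid is out at (292,190), clear of the shelf at (338,183), and the gripper is at (270,170). I release it and rise.

```bash
python3 -m creep '[{"x":0,"y":0,"z":0,"spin":0},{"x":0,"y":0,"z":0,"spin":0},{"x":0,"y":0,"z":0,"spin":0},{"x":0,"y":0,"z":0,"spin":0},{"x":0,"y":0,"z":0.02,"spin":0},{"x":0,"y":0,"z":0.06,"spin":0},{"x":0.02,"y":0.02,"z":0.11,"spin":0},{"x":0.02,"y":0.06,"z":0.16,"spin":-10},{"x":0.02,"y":0.1,"z":0.2,"spin":-20},{"x":0.02,"y":0.12,"z":0.22,"spin":-30},{"x":0.02,"y":0.12,"z":0.22,"spin":-40},{"x":0.02,"y":0.12,"z":0.22,"spin":-50}]' 0.087
cat >look.py <<'E'
import numpy as np,cv2,sys
from bench import r
from h import *
tag=sys.argv[1];lo=float(sys.argv[2])
x0,x1,y0,y1=map(float,sys.argv[3:7])
for n in("top","side"):
    c=r.camera(n);np.savez(f"{n}{tag}.npz",**c);P=cloud(c);m=c["z_map"]>0
    cv2.imwrite(f"pics/{n}{tag}.png",c["pixels"])
    for nm,a,b,k in(("plate",lo+.007,lo+.021,40),("bars",lo+.033,lo+.045,8)):
        for Q in comp(P,m,x0,x1,y0,y1,a,b,k): print(n,nm,len(Q),rect(Q),np.round(Q.mean(0)*1000,1),np.round(np.percentile(Q[:,2]*1000,[50,100])))
E
python3 look.py 2 0 .4 .6 .06 .34
```

```text
time: 6.08
ee_pos: [0.4776, 0.2838, 0.2642]
eef_rot: [0.909, 0.416, 0.0, -0.0]
ft_force: [0.1, -0.7, -0.0]
width: 0.0871
top plate 1975 [509.5, 173.0, 120.9, 151.2, 10.0] [509.7 172.3  13.3] [13. 21.]
top plate 140 [413.1, 90.0, 22.5, 56.7, 0.5] [410.9  91.7  11.9] [12. 17.]
top bars 109 [508.9, 172.9, 14.4, 59.0, 10.3] [508.7 171.9  38.6] [39. 43.]
top bars 55 [458.8, 164.3, 9.7, 41.7, 10.0] [458.6 164.2  38.8] [39. 43.]
side plate 751 [509.1, 169.9, 119.5, 156.5, 10.0] [512.5 158.3  13. ] [13. 21.]
side plate 72 [411.1, 89.6, 59.6, 22.3, 81.4] [411.6  89.   11.3] [11. 15.]
side bars 43 [509.4, 167.8, 13.8, 57.1, 10.5] [509.5 164.9  38. ] [38. 42.]
side bars 24 [460.1, 158.4, 9.2, 45.1, 4.7] [459.7 157.   37.9] [38. 40.]
```

View pics/top2.png

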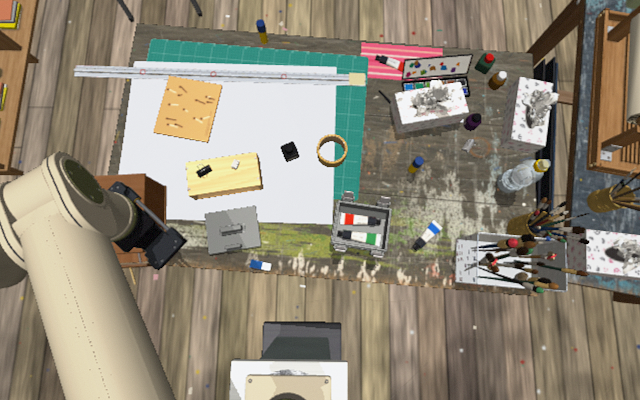

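The lid lies flat on the table: centre (0.509, 0.172), yaw 10°, plate and bars at 13 and 39 mm as they must be. In the image it is at (232,230), and nothing else has moved. I go to the middle grip with the jaws narrowed so the fingers miss the pull.

```bash
python3 -m creep '[{"x":0.01,"y":-0.03,"z":0,"spin":-10},{"x":0.02,"y":-0.07,"z":0,"spin":-20},{"x":0.0314,"y":-0.1118,"z":-0.02,"spin":-30},{"x":0.0314,"y":-0.1118,"z":-0.06,"spin":-39.5},{"x":0.0314,"y":-0.1118,"z":-0.1,"spin":-39.5},{"x":0.0314,"y":-0.1118,"z":-0.14,"spin":-39.5},{"x":0.0314,"y":-0.1118,"z":-0.165,"spin":-39.5},{"x":0.0314,"y":-0.1118,"z":-0.185,"spin":-39.5},{"x":0.0314,"y":-0.1118,"z":-0.202,"spin":-39.5},{"x":0.0314,"y":-0.1118,"z":-0.213,"spin":-39.5},{"x":0.0314,"y":-0.1118,"z":-0.219,"spin":-39.5},{"x":0.0314,"y":-0.1118,"z":-0.219,"spin":-39.5}]' 0.045
python3 -m creep '[{"x":0,"y":0,"z":0,"spin":0},{"x":0,"y":0,"z":0,"spin":0},{"x":0,"y":0,"z":0,"spin":0},{"x":0,"y":0,"z":0,"spin":0}]' 0 40
```

```text
time: 7.68
ee_pos: [0.5091, 0.1716, 0.0451]
eef_rot: [0.996, 0.087, 0.0, 0.0]
ft_force: [0.5, -0.0, -0.8]
width: 0.0451
time: 8.18
ee_pos: [0.5092, 0.1717, 0.0452]
eef_rot: [0.996, 0.087, 0.0, -0.0]
ft_force: [0.4, -0.1, -0.2]
width: 0.0139
```

```bash
python3 -m creep '[{"x":0,"y":0,"z":0.015,"spin":0},{"x":0,"y":0,"z":0.045,"spin":0},{"x":0,"y":0,"z":0.085,"spin":0},{"x":0.001,"y":-0.01,"z":0.125,"spin":0},{"x":0.002,"y":-0.04,"z":0.15,"spin":-2},{"x":0.004,"y":-0.085,"z":0.16,"spin":-4},{"x":0.006,"y":-0.13,"z":0.16,"spin":-6},{"x":0.008,"y":-0.175,"z":0.16,"spin":-9},{"x":0.01,"y":-0.22,"z":0.16,"spin":-12},{"x":0.01,"y":-0.265,"z":0.16,"spin":-15},{"x":0.01,"y":-0.305,"z":0.155,"spin":-18.1},{"x":0.01,"y":-0.335,"z":0.15,"spin":-18.1}]'
python3 -m creep '[{"x":0,"y":-0.02,"z":-0.01,"spin":0},{"x":0,"y":-0.0305,"z":-0.02,"spin":0},{"x":0,"y":-0.0305,"z":-0.03,"spin":0},{"x":0,"y":-0.0305,"z":-0.03,"spin":0}]'
python3 look.py 3 .12 .4 .65 -.33 -.05; python3 - <<'E'
import numpy as np
from h import *
for n in("top","side"):
    c=dict(np.load(n+"3.npz"));P=cloud(c)
    for Q in comp(P,c["z_map"]>0,.4,.65,-.3,-.05,.08,.106,6):print(n,len(Q),rect(Q),np.round(Q.mean(0)*1000))
E
```

```text
time: 9.68
ee_pos: [0.5187, -0.1653, 0.1959]
eef_rot: [0.997, -0.072, 0.0, -0.0]
ft_force: [0.0, -0.5, -1.7]
width: 0.0135
time: 10.18
ee_pos: [0.5188, -0.1926, 0.1643]
eef_rot: [0.997, -0.071, -0.001, -0.0]
ft_force: [0.2, -0.2, -3.0]
width: 0.0134
top plate 387 [527.9, -128.7, 33.4, 120.6, 76.2] [ 540.8 -131.3  132.2] [132. 137.]
side plate 1440 [519.3, -192.7, 155.0, 120.1, 81.9] [ 521.5 -210.7  133.1] [133. 141.]
side bars 55 [469.2, -188.0, 41.6, 10.5, 79.8] [ 469.4 -189.2  157.4] [158. 160.]
side bars 119 [521.0, -195.4, 56.0, 30.4, 67.5] [ 518.6 -202.4  158.6] [159. 165.]
top 44 [602.0, -154.5, 23.1, 11.4, 79.1] [ 602. -154.   92.]
side 9 [447.1, -136.2, 19.4, 2.7, 79.0] [ 447. -137.   99.]
side 26 [602.2, -159.8, 26.1, 9.1, 76.1] [ 602. -164.   93.]
side 61 [436.0, -235.3, 26.1, 9.5, 80.2] [ 436. -237.   91.]
side 32 [587.0, -259.1, 23.5, 10.3, 83.5] [ 588. -262.   93.]
```

View pics/side3.png

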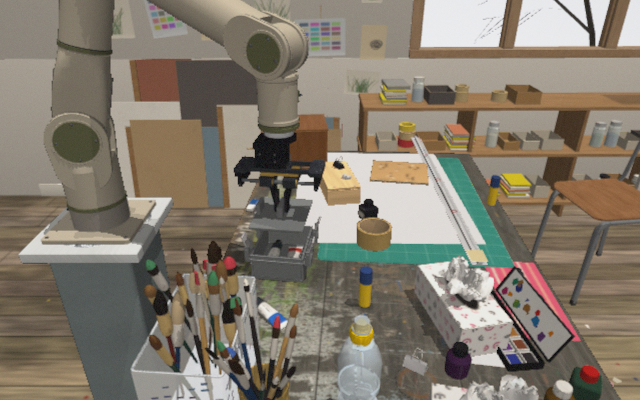

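The lid hovers level over the box at (285,215) with the clips still open. It is centred and square to about 1 mm, so I lower it.

```bash
python3 -m creep '[{"x":0,"y":-0.001,"z":-0.015,"spin":0},{"x":0,"y":-0.001,"z":-0.03,"spin":0},{"x":0,"y":-0.001,"z":-0.042,"spin":0},{"x":0,"y":-0.001,"z":-0.05,"spin":0},{"x":0,"y":-0.001,"z":-0.056,"spin":0},{"x":0,"y":-0.001,"z":-0.06,"spin":0},{"x":0,"y":-0.001,"z":-0.063,"spin":0},{"x":0,"y":-0.001,"z":-0.064,"spin":0},{"x":0,"y":-0.001,"z":-0.065,"spin":0},{"x":0,"y":-0.001,"z":-0.065,"spin":0}]'
```

```text
time: 11.52
ee_pos: [0.5191, -0.1948, 0.1002]
eef_rot: [0.997, -0.071, 0.0, -0.0]
ft_force: [-0.4, 0.0, -2.5]
width: 0.0137
```

```bash
python3 -m creep '[{"x":0,"y":0.0005,"z":-0.001,"spin":0},{"x":0,"y":0.0005,"z":-0.0015,"spin":0},{"x":0,"y":0.0005,"z":-0.0015,"spin":0}]'
python3 -m creep '[{"x":0,"y":0,"z":0,"spin":0},{"x":0,"y":0,"z":0,"spin":0},{"x":0,"y":0,"z":0,"spin":0},{"x":0,"y":0,"z":0.01,"spin":0},{"x":0,"y":0,"z":0.04,"spin":0},{"x":0,"y":0,"z":0.08,"spin":0},{"x":-0.01,"y":0.03,"z":0.12,"spin":0},{"x":-0.02,"y":0.08,"z":0.14,"spin":0},{"x":-0.03,"y":0.13,"z":0.14,"spin":0},{"x":-0.03,"y":0.18,"z":0.14,"spin":0},{"x":-0.03,"y":0.21,"z":0.14,"spin":0},{"x":-0.03,"y":0.21,"z":0.14,"spin":0}]' 0.045
python3 look.py 4 .054 .4 .65 -.33 -.05;  python3 - <<'E'
import numpy as np
from h import *
for n in("top","side"):
    c=dict(np.load(n+"4.npz"));P=cloud(c)
    for Q in comp(P,c["z_map"]>0,.4,.65,-.3,-.05,.08,.106,6):print(n,len(Q),rect(Q),np.round(Q.mean(0)*1000))
    if n=="top":cv2.imwrite("pics/t4c.png",cv2.resize(c["pixels"][175:265,310:415],None,fx=6,fy=6,interpolation=2))
E
```

```text
time: 11.9
ee_pos: [0.5192, -0.1945, 0.0992]
eef_rot: [0.997, -0.071, 0.0, -0.0]
ft_force: [-2.6, 1.5, 6.2]
width: 0.0138
time: 13.4
ee_pos: [0.489, 0.018, 0.2392]
eef_rot: [0.998, -0.069, 0.0, -0.0]
ft_force: [-0.0, -1.1, -0.3]
width: 0.0448
top plate 2170 [519.4, -193.4, 150.9, 120.5, 81.9] [ 520.  -192.8   67.3] [67. 74.]
top bars 30 [602.7, -155.5, 24.3, 9.0, 76.3] [ 603.  -154.6   94. ] [95. 98.]
top bars 30 [587.8, -254.6, 25.5, 8.4, 76.1] [ 587.8 -254.4   94.6] [95. 99.]
top bars 119 [519.6, -192.6, 58.3, 14.6, 81.7] [ 519.1 -192.7   92.9] [93. 98.]
top bars 63 [469.1, -185.4, 43.2, 10.0, 82.1] [ 468.8 -185.3   92.6] [92. 96.]
top bars 21 [449.0, -133.4, 24.2, 8.3, 76.3] [ 449.4 -133.9   93.7] [94. 99.]
top bars 22 [434.2, -233.1, 8.1, 23.4, 0.4] [ 434.7 -232.8   94.7] [96. 99.]
side plate 1632 [522.6, -196.1, 154.4, 128.5, 82.6] [ 521.  -208.9   67.3] [67. 75.]
side plate 49 [441.8, -237.3, 36.1, 10.1, 79.8] [ 442.6 -240.9   69.8] [71. 75.]
side bars 28 [449.1, -135.5, 29.9, 7.5, 86.2] [ 449.6 -138.3   93.2] [94. 98.]
side bars 20 [602.3, -160.8, 23.6, 8.1, 78.6] [ 602.6 -163
[... 374 characters left out ...]
76.3] [ 602. -155.   91.]
top 53 [586.2, -254.8, 26.5, 11.9, 77.7] [ 587. -255.   92.]
top 125 [519.6, -192.6, 58.3, 14.6, 81.7] [ 519. -192.   92.]
top 68 [469.1, -185.4, 43.2, 10.1, 81.9] [ 468. -186.   92.]
top 38 [450.7, -133.8, 25.0, 11.1, 78.3] [ 450. -134.   93.]
top 36 [435.7, -232.4, 25.3, 9.5, 81.8] [ 435. -232.   93.]
side 48 [449.8, -136.0, 30.5, 9.1, 77.9] [ 450. -138.   91.]
side 26 [601.9, -160.7, 23.7, 9.1, 71.3] [ 602. -163.   93.]
side 76 [468.9, -187.3, 45.7, 10.4, 81.8] [ 469. -193.   89.]
side 126 [519.8, -195.0, 61.0, 13.8, 81.2] [ 520. -201.   90.]
side 60 [435.6, -233.8, 27.6, 10.5, 79.2] [ 436. -236.   91.]
side 32 [587.3, -257.3, 25.0, 9.9, 82.4] [ 588. -262.   93.]
```

View pics/t4c.png

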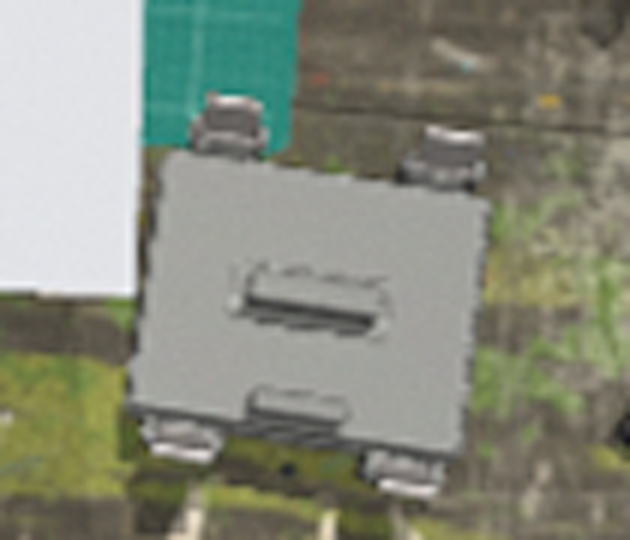

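The lid is seated: centre (0.519, -0.193), plate top 67 mm, yaw -8.1°. All four clips are open at crop (180,438), (405,470), (232,120) and (450,155). Next I close the fingers and push clip a from outside.

```bash
python3 -m creep '[{"x":-0.02,"y":-0.04,"z":-0.01,"spin":0},{"x":-0.045,"y":-0.09,"z":-0.04,"spin":0},{"x":-0.065,"y":-0.13,"z":-0.07,"spin":0},{"x":-0.0715,"y":-0.1466,"z":-0.1,"spin":0},{"x":-0.0715,"y":-0.1466,"z":-0.12,"spin":0},{"x":-0.0715,"y":-0.1466,"z":-0.124,"spin":0},{"x":-0.0715,"y":-0.1466,"z":-0.124,"spin":0}]' 0 40
```

```text
time: 14.38
ee_pos: [0.4177, -0.1315, 0.1151]
eef_rot: [0.997, -0.072, 0.0, 0.0]
ft_force: [-0.4, 0.5, 0.5]
width: 0.0008
```

```bash
python3 -m creep '[{"x":0.01,"y":0.001,"z":0,"spin":0},{"x":0.018,"y":0,"z":0,"spin":0},{"x":0.025,"y":-0.001,"z":0,"spin":0},{"x":0.032,"y":-0.002,"z":-0.002,"spin":0},{"x":0.039,"y":-0.003,"z":-0.004,"spin":0},{"x":0.046,"y":-0.004,"z":-0.007,"spin":0},{"x":0.052,"y":-0.005,"z":-0.01,"spin":0},{"x":0.056,"y":-0.005,"z":-0.012,"spin":0},{"x":0.056,"y":-0.005,"z":-0.014,"spin":0},{"x":0.056,"y":-0.005,"z":-0.014,"spin":0}]'
python3 -m creep '[{"x":0,"y":0,"z":0.02,"spin":0},{"x":0,"y":0,"z":0.05,"spin":0},{"x":0,"y":0.03,"z":0.08,"spin":0},{"x":-0.02,"y":0.09,"z":0.1,"spin":0},{"x":-0.02,"y":0.15,"z":0.1,"spin":0},{"x":-0.02,"y":0.15,"z":0.1,"spin":0}]'
cat >clips.py <<'E'
import numpy as np,sys
from bench import r
from h import *
for n in("top","side"):
    c=r.camera(n);P=cloud(c)
    if n==sys.argv[1]:cv2.imwrite("pics/"+sys.argv[2]+".png",c["pixels"])
    print(n,[(np.round(Q.mean(0)*1000).astype(int).tolist(),len(Q)) for Q in comp(P,c["z_map"]>0,.4,.65,-.3,-.05,.08,.106,6)])
E
python3 clips.py side s5
```

```text
time: 15.62
ee_pos: [0.4734, -0.136, 0.1005]
eef_rot: [0.997, -0.071, -0.0, 0.0]
ft_force: [-0.6, -0.2, -0.1]
width: 0.0006
time: 16.38
ee_pos: [0.4532, 0.0186, 0.201]
eef_rot: [0.998, -0.068, 0.0, -0.001]
ft_force: [0.9, -0.7, -0.4]
width: 0.0002
top [([602, -155, 92], 49), ([587, -255, 92], 49), ([519, -193, 92], 125), ([469, -186, 92], 68), ([436, -232, 93], 38)]
side [([602, -164, 93], 27), ([470, -193, 90], 76), ([520, -201, 90], 126), ([436, -237, 91], 62), ([588, -262, 93], 32)]
```

Clip a is shut and the lid has not moved. Now clip c at the opposite corner.

```bash
python3 -m creep '[{"x":0.03,"y":-0.03,"z":0,"spin":0},{"x":0.065,"y":-0.07,"z":0,"spin":0},{"x":0.1,"y":-0.115,"z":0,"spin":0},{"x":0.135,"y":-0.16,"z":0,"spin":0},{"x":0.168,"y":-0.205,"z":0,"spin":0},{"x":0.168,"y":-0.245,"z":-0.01,"spin":0},{"x":0.168,"y":-0.273,"z":-0.03,"spin":0},{"x":0.168,"y":-0.273,"z":-0.06,"spin":0},{"x":0.168,"y":-0.273,"z":-0.08,"spin":0},{"x":0.168,"y":-0.273,"z":-0.085,"spin":0},{"x":0.168,"y":-0.273,"z":-0.085,"spin":0}]'
```

```text
time: 17.85
ee_pos: [0.6218, -0.2589, 0.1161]
eef_rot: [0.997, -0.071, 0.0, 0.0]
ft_force: [-0.7, 0.3, 0.7]
width: 0.0004
```

```bash
python3 -m creep '[{"x":-0.01,"y":0.001,"z":0,"spin":0},{"x":-0.018,"y":0.003,"z":0,"spin":0},{"x":-0.025,"y":0.004,"z":0,"spin":0},{"x":-0.032,"y":0.005,"z":-0.002,"spin":0},{"x":-0.039,"y":0.006,"z":-0.004,"spin":0},{"x":-0.046,"y":0.007,"z":-0.007,"spin":0},{"x":-0.052,"y":0.0075,"z":-0.01,"spin":0},{"x":-0.056,"y":0.008,"z":-0.013,"spin":0},{"x":-0.056,"y":0.008,"z":-0.015,"spin":0},{"x":-0.056,"y":0.008,"z":-0.015,"spin":0}]'
python3 -m creep '[{"x":0,"y":0,"z":0.02,"spin":0},{"x":0,"y":0,"z":0.05,"spin":0},{"x":-0.03,"y":0,"z":0.08,"spin":0},{"x":-0.07,"y":0.005,"z":0.09,"spin":0},{"x":-0.115,"y":0.01,"z":0.09,"spin":0},{"x":-0.16,"y":0.022,"z":0.09,"spin":0},{"x":-0.163,"y":0.022,"z":0.08,"spin":0},{"x":-0.163,"y":0.022,"z":0.06,"spin":0},{"x":-0.163,"y":0.022,"z":0.06,"spin":0}]'
python3 clips.py side s6
```

```text
time: 19.1
ee_pos: [0.5654, -0.2509, 0.1002]
eef_rot: [0.997, -0.071, -0.0, -0.0]
ft_force: [0.2, -1.2, -0.4]
width: 0.0007
time: 20.23
ee_pos: [0.4025, -0.2291, 0.1604]
eef_rot: [0.997, -0.071, -0.001, 0.0]
ft_force: [-0.3, -0.4, 1.3]
width: 0.0003
top [([602, -156, 92], 48), ([519, -192, 92], 124), ([469, -186, 92], 69)]
side [([602, -163, 92], 27), ([470, -193, 90], 75), ([520, -200, 90], 124), ([436, -237, 91], 61)]
```

View pics/s6.png

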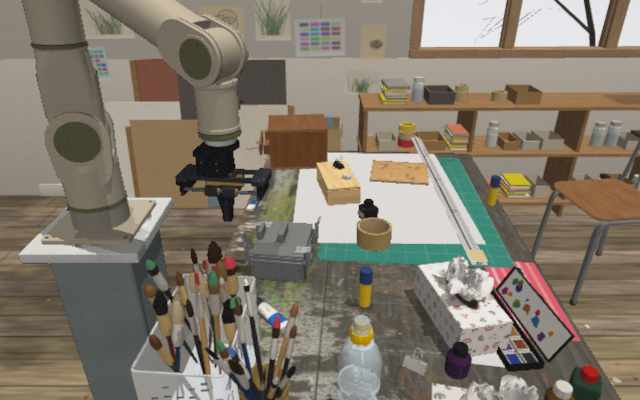

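Clip c is shut at (305,260). Clips b and d (316,225) are still open, and the gripper is outside clip b. I push b next.

```bash
python3 -m creep '[{"x":0,"y":0.001,"z":-0.03,"spin":0},{"x":0,"y":0.001,"z":-0.045,"spin":0},{"x":0.01,"y":0,"z":-0.045,"spin":0},{"x":0.018,"y":-0.001,"z":-0.045,"spin":0},{"x":0.025,"y":-0.002,"z":-0.045,"spin":0},{"x":0.032,"y":-0.003,"z":-0.047,"spin":0},{"x":0.039,"y":-0.004,"z":-0.049,"spin":0},{"x":0.046,"y":-0.005,"z":-0.052,"spin":0},{"x":0.052,"y":-0.006,"z":-0.055,"spin":0},{"x":0.057,"y":-0.006,"z":-0.058,"spin":0},{"x":0.057,"y":-0.006,"z":-0.06,"spin":0},{"x":0.057,"y":-0.006,"z":-0.06,"spin":0}]'
python3 -m creep '[{"x":0,"y":0,"z":0.02,"spin":0},{"x":0,"y":0,"z":0.05,"spin":0},{"x":0.03,"y":0.01,"z":0.08,"spin":0},{"x":0.07,"y":0.025,"z":0.09,"spin":0},{"x":0.11,"y":0.045,"z":0.09,"spin":0},{"x":0.145,"y":0.06,"z":0.09,"spin":0},{"x":0.176,"y":0.075,"z":0.09,"spin":0},{"x":0.176,"y":0.075,"z":0.07,"spin":0},{"x":0.176,"y":0.075,"z":0.06,"spin":0},{"x":0.176,"y":0.075,"z":0.06,"spin":0}]'
python3 clips.py side s7
```

```text
time: 21.82
ee_pos: [0.4594, -0.2349, 0.1004]
eef_rot: [0.997, -0.071, -0.0, 0.0]
ft_force: [0.1, -0.5, 0.6]
width: 0.0004
time: 23.08
ee_pos: [0.6342, -0.1607, 0.1598]
eef_rot: [0.997, -0.072, -0.001, -0.0]
ft_force: [0.9, -0.2, 0.8]
width: 0.0003
top [([518, -198, 92], 101), ([469, -186, 92], 68)]
side [([602, -163, 93], 27), ([469, -194, 90], 75), ([520, -201, 90], 127)]
```

Clip b is shut and d is still open. The top view of d is hidden by the gripper. Now d, at start (0.6353, -0.1596).

```bash
python3 -m creep '[{"x":0.001,"y":0.001,"z":-0.03,"spin":0},{"x":0.001,"y":0.001,"z":-0.045,"spin":0},{"x":-0.01,"y":0.002,"z":-0.045,"spin":0},{"x":-0.018,"y":0.004,"z":-0.045,"spin":0},{"x":-0.025,"y":0.005,"z":-0.045,"spin":0},{"x":-0.032,"y":0.006,"z":-0.047,"spin":0},{"x":-0.039,"y":0.007,"z":-0.049,"spin":0},{"x":-0.046,"y":0.008,"z":-0.052,"spin":0},{"x":-0.052,"y":0.009,"z":-0.055,"spin":0},{"x":-0.055,"y":0.009,"z":-0.058,"spin":0},{"x":-0.055,"y":0.009,"z":-0.06,"spin":0},{"x":-0.055,"y":0.009,"z":-0.06,"spin":0}]'
python3 -m creep '[{"x":0,"y":0,"z":0.02,"spin":0},{"x":0,"y":0,"z":0.05,"spin":0},{"x":-0.01,"y":0.03,"z":0.08,"spin":0},{"x":-0.03,"y":0.08,"z":0.1,"spin":0},{"x":-0.05,"y":0.13,"z":0.12,"spin":0},{"x":-0.07,"y":0.18,"z":0.13,"spin":0},{"x":-0.08,"y":0.23,"z":0.13,"spin":0},{"x":-0.08,"y":0.25,"z":0.13,"spin":0},{"x":-0.08,"y":0.25,"z":0.13,"spin":0}]'
python3 clips.py top t8; python3 look.py 9 .054 .4 .65 -.33 -.05; python3 - <<'E'
import numpy as np
from h import *
a=dict(np.load("top9.npz"));P=cloud(a)
for Q in comp(P,a["z_map"]>0,.3,.85,-.45,.6,.006,.15,40):print(len(Q),rect(Q))
cv2.imwrite("pics/t9c.png",cv2.resize(a["pixels"][130:280,180:450],(790,440),interpolation=2))
E
```

```text
time: 24.68
ee_pos: [0.5804, -0.1509, 0.1003]
eef_rot: [0.997, -0.071, -0.0, 0.0]
ft_force: [0.1, 0.1, 0.7]
width: 0.001
time: 25.8
ee_pos: [0.5009, 0.0997, 0.2314]
eef_rot: [0.998, -0.07, 0.0, -0.0]
ft_force: [-0.4, -0.6, -0.1]
width: 0.0005
top [([519, -193, 92], 124), ([469, -186, 92], 69)]
side [([469, -193, 90], 75), ([520, -202, 90], 126)]
top plate 2365 [519.0, -193.3, 150.8, 150.3, 81.8] [ 520.1 -193.    68.3] [68. 75.]
top bars 118 [519.5, -192.5, 58.3, 14.2, 82.7] [ 519.  -192.7   92.9] [93. 98.]
top bars 65 [469.1, -185.4, 43.5, 10.4, 81.8] [ 468.8 -185.6   92.5] [92. 98.]
side plate 40 [456.6, -137.0, 38.1, 9.5, 81.7] [ 456.5 -138.2   71.2] [73. 75.]
side plate 1826 [518.3, -195.4, 154.4, 150.7, 81.7] [ 521.7 -211.4   68.1] [68. 75.]
side bars 54 [469.2, -187.5, 44.7, 9.4, 83.9] [ 469.3 -191.3   92.1] [93. 95.]
side bars 97 [519.7, -196.7, 58.4, 13.7, 81.8] [ 519.8 -198.9   92.2] [93. 95.]
898 [830.8, -376.3, 39.2, 147.4, 0.5]
1140 [822.3, 341.8, 178.3, 79.2, 81.5]
453 [747.2, -108.1, 96.7, 88.8, 27.2]
260 [740.8, 14.5, 45.9, 44.7, 26.6]
615 [693.8, 144.3, 97.6, 91.3, 6.2]
151 [698.4, -350.4, 23.2, 24.6, 85.1]
7284 [521.4, 458.5, 338.9, 182.3, 3.7]
2811 [526.3, -195.4, 157.0, 166.7, 81.7]
266 [493.3, -381.2, 28.3, 92.7, 44.0]
170 [409.0, 88.0, 59.8, 22.4, 79.5]
```

View pics/t9c.png

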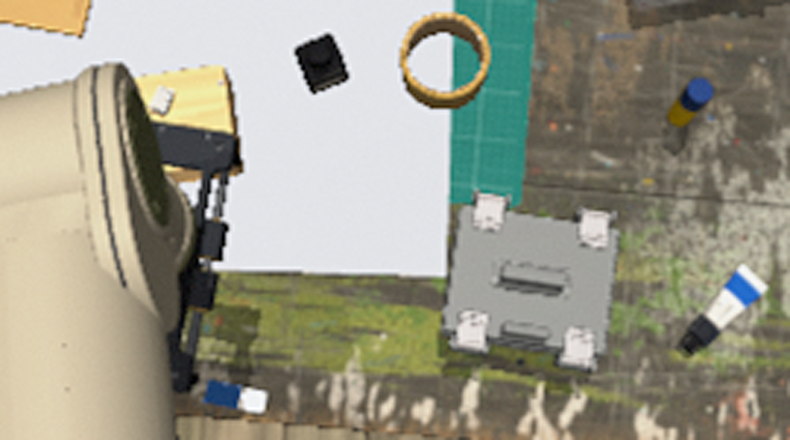

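All four clips lie flat on the lid, at crop (472,328), (578,345), (594,228) and (490,210). The eraser, ink bottle, tape, paint tube and glue stick are where they were, and the gripper is touching nothing. I hand the job in.

```bash
python3 -c "
from bench import r
r.close_job()"
```

```text
the job is handed in; nothing more can be done
```

The paint box is shut, with the lid seated and all four clips snapped down; I handed it in at about 26 s of the 72 s allowed.

- **Lid:** I drew it 120 mm out by the front pull, let go of it flat on the table, then took it by the middle grip. I seated it with all four clips still open.
- **Clips:** I shut front left, then back right (the opposite corner), then front right, then back left, checking in the pictures after each one.

**Last checks:**
- The lid is square on the box to about 1 mm, yaw about -8.2° against the box's -8.1°. The plate top measured 67–68 mm against 68 mm expected.
- No clip stands above the lid any more; in the last top picture all four lie flat on it.
- The eraser, ink bottle, tape roll, paint tube and glue stick are where they began, within measuring noise of a few mm.
- The gripper is clear of everything, and the wrist force readings I saw at the end of each move stayed below about 7 N.

None of the checks failed or disagreed, apart from side-view positions that differ by a few mm because parts were hidden from that camera.

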